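# Scan the power module into the opened display

### The job

Register the power module to the opened display: take the cordless scanner from its holder and read the serial barcode on the display's sloping edge first, then the barcode on the metal power module inside it. The scanner reads by itself: point its window squarely at the middle of the label from about 10 cm away, with the wide side of its nose along the long side of the label, and keep it still for two seconds. Do not touch the display or what is in it, leave the other things where they are, and at the end lower the scanner nose down into its holder again, letting go only when it is down.

Things in the scene. Friction and masses are not known exactly. Their poses are not given: they have to be found in the camera images.
- scanner: Dark pistol-grip scanner, yellow band at the nose, 150-240 g. Origin: middle of the red window in the nose end; looks along -z, scan line along y. Nose 48 (x) by 62 mm (y), narrowing to the rear barrel: z = 52 to 110 mm, flat sides 42 mm apart along y, 38 mm deep in x; grip it there at 85 mm. Handle leaves at z = 84 mm to x = -113 mm, rising 10 deg, 33 mm wide. Starts nose down in the holder
- holder: Grey desk holder, fixed to the bench left or right of the display: base 120 (x) by 110 mm (y) with an open-topped cup. Origin: centre of the underside, z up. Cup floor 12 mm up, inside 56 (x) by 70 mm (y), flaring from 40 mm to the rim at 52 mm. In it the scanner stands with its origin 12 mm above the holder's and the axes parallel (handle to -x), 4 mm play all round.
- display: White flat display lying on its face, rear cover off, 290 (x) by 360 (y) by 55 mm high; heavy, does not move. Origin: centre of the underside, x away from the robot, z up. The edge nearest the robot slopes up at 25 degrees from 21 mm (x = -142) to 55 mm (x = -69). Opening x = -60 to 100, y = -130 to 130 mm; in it, lower than the rim, power module and interface board side by side.
- serial_label: Serial label of the display: white paper barcode label, 32 mm (x) by 70 mm (y), stuck on the slope nearest the robot, 45 mm to +y of the display's centre line. Origin: middle of its face; z is its outward normal (tilted 25 degrees from vertical towards the display's -x), y its long side, x up the slope.
- power_module: Power module: aluminium box with rows of dark slots, 136 by 112 by 24 mm, screwed down in one of the two bays of the opening (left or right). Origin: centre of the underside, z up; its top lies 48 mm above the underside of the display.
- power_label: White barcode label with a thin yellow band at one end, 32 mm (x) by 70 mm (y), face up on the power module 28 mm towards the module's -x. Origin: middle of its face; z is its normal (up), y its long side.
- interface_board: Green circuit board with an aluminium heat sink and connectors, 136 by 112 mm, fixed in the other bay; no label. Origin: centre of the underside.
- screw_tray: Black four-compartment tray of small screws, 130 by 120 by 28 mm, loose, on the side of the display opposite to the holder. Origin: centre of the underside.
- screwdriver: Screwdriver with a red handle, 190 mm long, lying between the robot and the display, at most 35 mm high. Origin: on the mat under the tool, near mid-length.
- spray_bottle: White spray bottle with a yellow band and a blue trigger head, 60 mm across, 163 mm high, at the right of the display. Origin: centre of the underside.
- glasses_case: Dark brown glasses case, 58 by 160 by 34 mm, on the right of the mat. Origin: centre of the underside.

How it is judged:
On the way, in this order (a step that is already met when the one before it is completed fails the run):
1. the scanner is held still, aimed squarely at the serial label on the slope (x of serial_label in the frame of scanner between -0.013 and 0.013 m and y of serial_label in the frame of scanner between -0.018 and 0.018 m and z of serial_label in the frame of scanner between -0.18 and -0.03 m and angle between the z axis of scanner and the z axis of serial_label, either way round below 0.3 rad and angle between the y axis of scanner and the y axis of serial_label, either way round below 0.35 rad and linear speed of scanner below 0.03 m/s and angular speed of scanner below 0.25 rad/s), for 1 s.
2. then it is held still, aimed squarely at the power module's label (x of power_label in the frame of scanner between -0.013 and 0.013 m and y of power_label in the frame of scanner between -0.018 and 0.018 m and z of power_label in the frame of scanner between -0.18 and -0.03 m and angle between the z axis of scanner and the z axis of power_label, either way round below 0.3 rad and angle between the y axis of scanner and the y axis of power_label, either way round below 0.35 rad and linear speed of scanner below 0.03 m/s and angular speed of scanner below 0.25 rad/s), for 1 s.
3. the gripper lowers the scanner down into its holder (horizontal distance between scanner and holder below 0.012 m and z of scanner in the frame of holder below 0.026 m and angle between scanner's own z axis and vertical below 0.12 rad and contact force between the fingers and scanner above 1 N), for 0.1 s.
At the end, for the whole second after the job is handed in: After both labels were read in turn, the scanner stands nose down in its holder, released and at rest: window within 12 mm of the cup's centre and at most 6 mm above its floor, within 7 degrees of upright, wide sides along the cup's (within 11 degrees) (horizontal distance between scanner and holder below 0.012 m and z of scanner in the frame of holder below 0.018 m and angle between scanner's own z axis and vertical below 0.12 rad and linear speed of scanner below 0.02 m/s and angle between the y axis of scanner and the y axis of holder, either way round below 0.2 rad); the robot touches nothing.
It fails at once if the display or what is in it is touched (contact force between any of display, power_module, interface_board and anything else above 1 N).
It fails at once if another thing on the mat is moved by more than 20 mm (distance of any of screw_tray, screwdriver, spray_bottle, glasses_case from where it was at the start of the episode above 0.02 m).
It also fails if it takes over 64 s, if anything falls off the work surface, if the arm or the gripper's body presses on something with over 40 N, if the wrist force passes 120 N, or if a joint passes its speed limit or range.

### The arm

A 6-joint arm with a two-finger parallel gripper is mounted at the origin on the work surface. World frame = base frame: x ahead of the robot, y to its left, z up, the work surface at z = 0. Lengths are in m, angles in rad, forces in N, time in s.
With the tool pointing down it reaches from about 0.375 to 0.975 m from the base axis. Payload 3.8 kg.
Tool frame: the origin (TCP) lies where the fingers leave the gripper's body, on its centre line; the fingertips stand 73 mm ahead of it and the grasp point (between the pads) lies 54 mm ahead of it; z points along the fingers, y is the line along which they close (so a half turn about z gives the same grasp; the last joint's range is limited). The gripper opens to 85 mm and grips with 20 to 120 N. Pads are 22 mm wide; open, the fingers measure 114 mm over their backs; the gripper's body (76 mm by 85 mm) begins 54 mm behind the grasp point. The pads swing forward as they close: fully open they stand 13 mm farther back than shut.
Start: joints at [-1.361, 0.264, 1.604, -0, 1.274, -0.037], TCP at [0.165, -0.655, 0.304] pointing down, gripper open.
Joint ranges: [-2.63, 2.63], [-0.94, 2.18], [0.31, 2.57], [-1.31, 4.45], [0, 2.66], [-2.55, 2.55]. Speed limits (rad/s): [2.57, 2.57, 3.14, 3.14, 3.14, 3.14].

### API

Orientations are given as a rotation vector (axis times angle).
In Python, from workcell import read_state, viewer, bot gives the robot as it stands.
- The arm moves only by the tool jog_arm, never from a script. Its argument "increments" is a list that holds one entry, the list of rows, each a list of 7 numbers: the shift along the tool's x, y, z in units of 30 mm (1.0 is 30 mm), then the turn, a rotation vector about the tool's x, y, z in units of 6 degrees (1.0 is 6 degrees), then the opening, from -1 (shut) to 1 (fully open). A call has exactly 5 rows; each row shifts and turns the commanded pose from where the row before left it, along the tool's axes as they then stand; what a row does not reach is not made up. A row lasts 1/12 s, in which the tool goes at most 41.7 mm and 7.16 degrees, less where a joint would pass 70% of its speed; a pose out of reach is approached as far as the arm can. A call is refused whole if a number of a shift passes 1 or a number of a turn 1, either way. A call with a gripper value outside its range is refused whole. The fingers move at their own pace and stop on an object; "force" is the grip in N (left out, the last holds). Time passes only in rows, so rows that do not move let the fingers close, or fill a call up. It gives the time, the measured TCP pose, the force, the opening and the grip force at its end, in the units of the state.
- read_state(): the state, without advancing time (a new reading comes with each control period).
- viewer.read_camera(name): name is "scene" or "side" or "wrist"; returns (picture, depth): 400x640x3 uint8, blue, green, red; 400x640 float32, m along the optical axis (not along the pixel's ray), 0 where there is no reading.
- viewer.camera_params(name): a dict with "fx", "fy", "cx", "cy" (pixels), "k1" (the pictures are not rectified: a ray, as slopes to the right and down, at radius r is drawn at 1 + k1 r^2 times it, then the intrinsics apply), "R" (3x3) and "t" (3): a world point X has camera coordinates R X + t; the wrist camera has in their place "hand_eye" (4x4, takes a point from camera to tool coordinates, whose origin is the TCP and whose axes are the flange's). Camera axes: x right, y down, z forward; pixel columns grow to the right and rows downward; lengths in m; the calibration is good to about 2 mm. A picture is of the moment at which its call begins: read the wrist's pose just before it. camera_params takes no time and is no camera call.
- bot.finish_job(): hands the job in; it is judged then, once.
The state is a dict: "time": time; "q": joint angles; "joint_vel": joint speeds; "joint_torque": joint torques, N m; "tool_pos": TCP position; "tcp_rot": TCP orientation; "wrist_force": force on the tool from outside, world axes, zero at the start; "torque": the same for the moment, N m; "width": opening from 0.0 (shut) to 1.0 (fully open); "grip_force": force on a finger pad.
Only numpy, scipy, OpenCV 4.12 (cv2) and the standard library are available. Lean on these libraries where they do the work, as an engineer would, in place of code of your own. Each camera call takes 0.05 s, during which the arm holds its last target. There are 200 camera calls.

## Working session

There is one attempt and no reset: what is moved stays moved. The work goes in short steps, Python scripts to look and compute and a tool call to move; the robot and the scene stay as the last step left them, time stands still between calls to the robot, and variables do not carry over. Pictures are saved under pics/ and viewed, at most 10 in all, crops included, and the job is handed in when it is done.

Besides the shell and the picture viewer there is one more tool, called after "Call:" as name(argument=value, ...) on one line, values as JSON. jog_arm: Moves the arm, as the interface text tells. Its arguments: {"type":"object","properties":{"increments":{"type":"array","items":{"type":"array","items":{"type":"array","items":{"type":"number"}}}},"force":{"type":"number"}},"required":["increments"]}

```bash
mkdir -p pics; ls; python3 - <<'E'
from workcell import read_state, viewer, bot
import cv2,numpy as np
s=read_state();print(s)
for n in("scene","side","wrist"):
    im,d=viewer.read_camera(n);cv2.imwrite(f"pics/{n}0.png",im);np.savez(f"pics/{n}0.npz",im=im,d=d);print(n,viewer.camera_params(n))
E
```

```text
pics
{'time': 0.0, 'q': array([-1.36087519e+00,  2.64743118e-01,  1.60543319e+00,  1.22203690e-05,
        1.27371442e+00, -3.68650166e-02]), 'joint_vel': array([-1.29580493e-03, -1.56612618e-03, -3.91589118e-04, -1.60835286e-05,
       -9.34958316e-04, -2.21521587e-03]), 'joint_torque': array([-6.95689450e-04, -5.15114701e+01, -3.67313683e+01, -9.58295391e-05,
        1.30790519e-02, -1.25012960e-05]), 'tool_pos': array([ 0.16479414, -0.65395648,  0.30253665]), 'tcp_rot': array([-3.11543388e+00, -3.86380300e-01,  2.93466902e-04]), 'wrist_force': array([ 0.07669222,  0.96949267, -0.12028881]), 'torque': array([-0.04576079, -0.05836695,  0.0654514 ]), 'grip_force': 0.0, 'width': 0.998383581785319}
scene {'fx': 506.9565170288272, 'fy': 506.9565170288272, 'cx': 317.0630577011905, 'cy': 198.70436177880748, 'k1': -0.03543777364646619, 'R': array([[-0.1085718 ,  0.99400362,  0.01299845],
       [ 0.80541108,  0.09562179, -0.58495253],
       [-0.58268787, -0.05304025, -0.81096336]]), 't': array([ 0.08793997, -0.39482979,  1.89540669])}
side {'fx': 414.00979011295505, 'fy': 414.00979011295505, 'cx': 317.00200890371906, 'cy': 200.99529690374612, 'k1': -0.0024653968844744836, 'R': array([[-0.98784856, -0.15494776, -0.01209974],
       [-0.11044182,  0.75461544, -0.64680611],
       [ 0.10935181, -0.63761017, -0.76255849]]), 't': array([0.54638382, 0.13620988, 1.01698251])}
wrist {'fx': 285.6821193997171, 'fy': 285.6821193997171, 'cx': 320.9560683866603, 'cy': 196.12109660307425, 'k1': 0.0014505870358204464, 'hand_eye': array([[-5.31155064e-04, -9.51198116e-01, -3.08580397e-01,
         7.99336129e-02],
       [ 9.99999851e-01, -5.45191050e-04, -4.07358508e-05,
        -1.45267488e-03],
       [-1.29487406e-04, -3.08580373e-01,  9.51198264e-01,
        -7.04904670e-02],
       [ 0.00000000e+00,  0.00000000e+00,  0.00000000e+00,
         1.00000000e+00]])}
```

View pics/scene0.png

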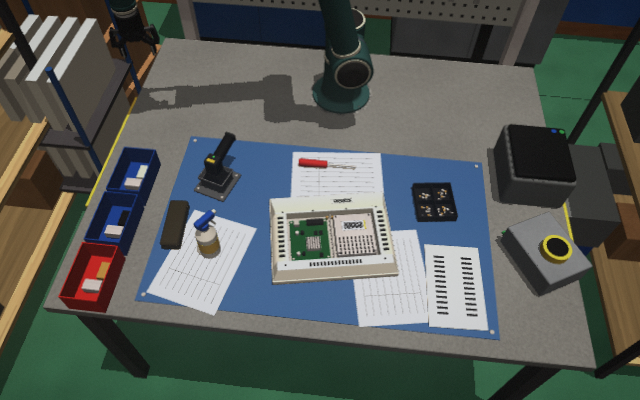

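View pics/side0.png

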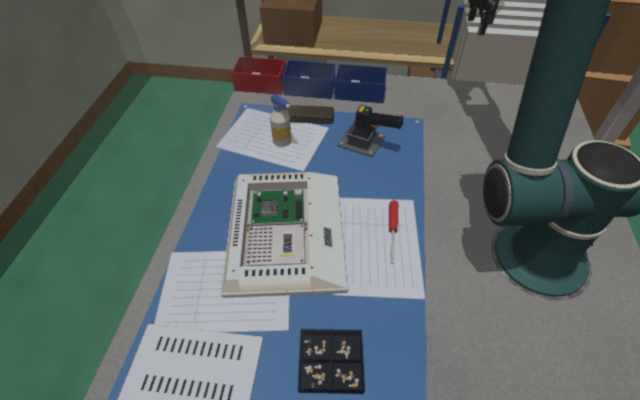

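Scene picture: the holder with the scanner is at (218,170), on the robot's right (-y), with its handle towards the robot. The display is at (333,238), with the green board in the left bay and the power module in the right bay, label near (352,224). In the side picture the serial label is at (327,237) and the power label at (288,243).

```bash
cat > h.py <<'E'
import numpy as np,cv2
from scipy.spatial.transform import Rotation as Ro
from workcell import read_state, viewer, bot
def cam(n,s=None):
    p=viewer.camera_params(n)
    K=np.array([[p['fx'],0,p['cx']],[0,p['fy'],p['cy']],[0,0,1]]);D=np.array([p['k1'],0,0,0,0.])
    if n=='wrist':
        T=np.eye(4);T[:3,:3]=Ro.from_rotvec(s['tcp_rot']).as_matrix();T[:3,3]=s['tool_pos'];T=T@p['hand_eye']
    else:
        T=np.eye(4);T[:3,:3]=p['R'].T;T[:3,3]=-p['R'].T@p['t']
    return K,D,T
def rays(n,uv,s=None):
    K,D,T=cam(n,s)
    r=cv2.undistortPoints(np.asarray(uv,np.float64).reshape(-1,1,2),K,D)[:,0]
    return T[:3,3],np.c_[r,np.ones(len(r))]@T[:3,:3].T
def cloud(n,d,s=None):
    v,u=np.mgrid[:400,:640];o,r=rays(n,np.c_[u.ravel(),v.ravel()],s)
    P=(o+r*d.reshape(-1,1)).reshape(400,640,3);P[d<=0]=np.nan;return P
def onplane(n,uv,z,s=None):
    o,r=rays(n,uv,s);return o+r*((z-o[2])/r[:,2:])
E
python3 - <<'E'
from h import *
for n in("scene","side"):
    f=np.load(f"pics/{n}0.npz");im,d=f['im'],f['d'];P=cloud(n,d);hsv=cv2.cvtColor(im,cv2.COLOR_BGR2HSV)
    print(n,"table z",np.nanmedian(P[...,2][(P[...,0]>.3)&(P[...,0]<.8)&(abs(P[...,1])<.5)]))
    X=P.reshape(-1,3);z=X[:,2];C=hsv.reshape(-1,3)
    m=(z>.048)&(z<.063)&(C[:,2]>120)&(X[:,0]>.3)&(X[:,0]<1)&(abs(X[:,1])<.35)
    r=cv2.minAreaRect(X[m][:,:2].astype(np.float32)*1000);print("rim",m.sum(),r,np.median(z[m]))
    # holder/scanner region around picture
    q=(218,170) if n=="scene" else (362,135);c=np.nanmedian(P[q[1]-5:q[1]+5,q[0]-5:q[0]+5].reshape(-1,3),0);print("hold px",c)
    near=np.hypot(X[:,0]-c[0],X[:,1]-c[1])<.16
    for a,b in((.006,.02),(.02,.045),(.045,.06),(.06,.08),(.08,.1),(.1,.12),(.12,.14)):
        k=near&(z>a)&(z<b)
        if k.sum()>10: print(a,k.sum(),cv2.minAreaRect(X[k][:,:2].astype(np.float32)*1000), X[k].min(0).round(3),X[k].max(0).round(3))
    y=near&(C[:,0]>18)&(C[:,0]<35)&(C[:,1]>120)&(C[:,2]>80)
    print("yellow",y.sum(),X[y].mean(0),X[y].min(0),X[y].max(0))
    labs=[(342,200),(352,224)] if n=="scene" else [(327,237),(288,243)]
    for u,v in labs: print("lab",(u,v),P[v,u].round(4))
s=read_state();f=np.load("pics/wrist0.npz");P=cloud("wrist",f['d'],s);print(P[200,320],P[20,320],P[380,320])
ims=[cv2.imread(f"pics/{n}0.png") for n in("scene","side","wrist")]
a=cv2.resize(ims[0][125:255,170:410],(480,260),interpolation=2);b=cv2.resize(ims[1][165:300,215:355],(280,270),interpolation=2)
w=cv2.resize(ims[2],(480,300));o=np.zeros((565,800,3),np.uint8);o[:260,:480]=a;o[:270,500:780]=b;o[265:565,:480]=w
cv2.imwrite("pics/c1.png",o)
E
```

```text
scene table z 0.004782752664596379
rim 4262 ((649.544921875, 25.318557739257812), (237.98370361328125, 336.7607116699219), 11.523699760437012) 0.05493748789657926
hold px [ 0.48898659 -0.34366134  0.08987865]
0.006 1254 ((484.7671203613281, -341.9163818359375), (314.4571533203125, 304.47283935546875), 84.64995574951172) [ 0.331 -0.497  0.006] [ 0.641 -0.186  0.02 ]
0.02 388 ((522.4337158203125, -390.51239013671875), (84.55366516113281, 207.61328125), 50.104915618896484) [ 0.443 -0.475  0.02 ] [ 0.626 -0.312  0.045]
0.045 221 ((515.1760864257812, -369.0634765625), (93.02059936523438, 159.28292846679688), 79.57477569580078) [ 0.439 -0.429  0.045] [ 0.585 -0.31   0.06 ]
0.06 89 ((487.8868408203125, -356.1189880371094), (46.56550979614258, 91.05956268310547), 17.602062225341797) [ 0.453 -0.405  0.06 ] [ 0.513 -0.318  0.08 ]
0.08 78 ((477.1539306640625, -350.5169677734375), (36.32151412963867, 62.683712005615234), 35.65049743652344) [ 0.444 -0.385  0.08 ] [ 0.497 -0.335  0.099]
0.1 228 ((428.54803466796875, -341.9754943847656), (44.029502868652344, 140.1620635986328), 70.41629791259766) [
[... 1329 characters left out ...]
4080505371094) [ 0.378 -0.346  0.08 ] [ 0.493 -0.317  0.1  ]
0.1 376 ((425.3405456542969, -337.9971008300781), (43.36720275878906, 134.66253662109375), 69.72586059570312) [ 0.357 -0.376  0.1  ] [ 0.494 -0.307  0.12 ]
0.12 205 ((424.55706787109375, -345.01043701171875), (43.14854431152344, 132.6717529296875), 75.89620971679688) [ 0.359 -0.381  0.12 ] [ 0.492 -0.311  0.13 ]
yellow 27 [ 0.47773669 -0.36406638  0.12237634] [ 0.47018606 -0.37669404  0.11913511] [ 0.48479437 -0.35132385  0.12513451]
lab (327, 237) [0.5205 0.0465 0.0397]
lab (288, 243) [0.6092 0.086  0.0517]
[ 1.18796324e-01 -6.62255572e-01  4.27542821e-04] [ 0.32932137 -0.6095751   0.00139907] [ 0.17606466 -0.64951568  0.3177666 ]
```

View pics/c1.png

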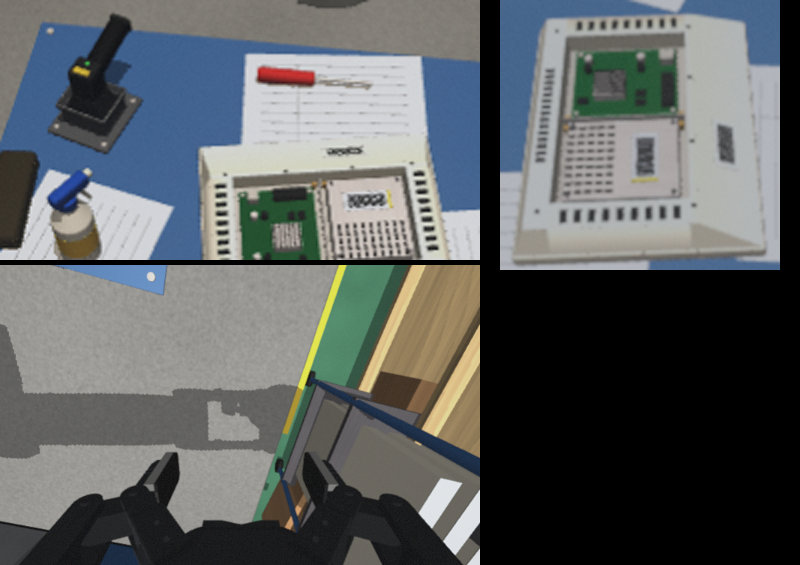

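The composite agrees with the given sizes: rim height 55 mm, display yaw about 11°, and scanner yaw about -18°. The serial label is at about (0.52, 0.046, 0.04) and the power label at about (0.61, 0.083, 0.05). I'll move above the holder and measure with the wrist camera.

```bash
cat >> h.py <<'E'
def down(yaw,tilt=0,):  # tool x at yaw (deg) on the mat, z down; tilt>0 leans the tool back towards -x of it
    c,s=np.cos(np.radians(yaw)),np.sin(np.radians(yaw))
    R=Ro.from_matrix(np.array([[c,s,0],[s,-c,0],[0,0,-1]]))
    return R*Ro.from_euler('y',tilt,degrees=True)
def plan(p,R,N,s=None,start=None):
    s=s or read_state();p0,R0=start or (s['tool_pos'].copy(),Ro.from_rotvec(s['tcp_rot']))
    pc,Rc=p0,R0;p=np.array(p);k=(R0.inv()*R).as_rotvec()
    for i in range(1,N+1):
        a=i/N;pt=p0+a*(p-p0);Rt=R0*Ro.from_rotvec(k*a)
        d=np.round(Rc.inv().apply(pt-pc)/.03,2);w=np.round(np.degrees((Rc.inv()*Rt).as_rotvec())/6,2)
        print([*map(float,d),*map(float,w)],'' if max(abs(d).max(),abs(w).max())<=1 else 'TOO BIG',flush=True)
        pc=pc+Rc.apply(d*.03);Rc=Rc*Ro.from_rotvec(np.radians(w*6))
    return pc,Rc
E
python3 -c "
from h import *
plan([.465,-.36,.30],down(-18),15)"
```

```text
[0.81, -0.47, 0.01, -0.0, 0.0, 0.36] 
[0.78, -0.5, 0.0, -0.0, 0.0, 0.35] 
[0.77, -0.53, 0.01, -0.0, 0.0, 0.36] 
[0.75, -0.56, 0.01, -0.0, 0.0, 0.36] 
[0.73, -0.59, 0.01, -0.01, 0.0, 0.36] 
[0.7, -0.61, 0.0, 0.0, 0.0, 0.35] 
[0.69, -0.64, 0.01, 0.0, 0.0, 0.36] 
[0.65, -0.66, 0.01, 0.0, 0.0, 0.36] 
[0.64, -0.69, 0.0, 0.0, 0.0, 0.35] 
[0.6, -0.71, 0.01, -0.0, 0.0, 0.36] 
[0.58, -0.73, 0.0, -0.0, 0.0, 0.36] 
[0.55, -0.76, 0.01, -0.0, 0.0, 0.36] 
[0.52, -0.77, 0.01, -0.0, 0.0, 0.35] 
[0.5, -0.79, 0.0, -0.0, 0.0, 0.36] 
[0.46, -0.81, 0.01, -0.01, 0.0, 0.36]
```

Call:
jog_arm(increments=[[[0.81,-0.47,0,0,0,0.36,1],[0.78,-0.5,0,0,0,0.36,1],[0.77,-0.53,0,0,0,0.36,1],[0.75,-0.56,0,0,0,0.36,1],[0.73,-0.59,0,0,0,0.36,1]]])

```text
time: 0.57
tool_pos: [0.2656, -0.5553, 0.3033]
tcp_rot: [-3.14, -0.088, 0.0]
wrist_force: [0.4, -0.1, -0.5]
width: 1.003
grip_force: 0.0
```

Call:
jog_arm(increments=[[[0.7,-0.61,0,0,0,0.36,1],[0.69,-0.64,0,0,0,0.36,1],[0.65,-0.66,0,0,0,0.36,1],[0.64,-0.69,0,0,0,0.36,1],[0.6,-0.71,0,0,0,0.36,1]]])

```text
time: 0.98
tool_pos: [0.366, -0.4574, 0.3035]
tcp_rot: [-3.134, 0.207, 0.0]
wrist_force: [0.2, -0.5, 0.0]
width: 1.0
grip_force: 0.0
```

Call:
jog_arm(increments=[[[0.58,-0.73,0,0,0,0.36,1],[0.55,-0.76,0,0,0,0.36,1],[0.52,-0.77,0,0,0,0.35,1],[0.5,-0.79,0,0,0,0.35,1],[0.46,-0.81,0,0,0,0.35,1]]])

```text
time: 1.4
tool_pos: [0.4663, -0.3599, 0.3036]
tcp_rot: [-3.102, 0.496, 0.001]
wrist_force: [0.1, 0.3, 0.6]
width: 1.001
grip_force: 0.0
```

Call:
jog_arm(increments=[[[0,0,0,0,0,0,1],[0,0,0,0,0,0,1],[0,0,0,0,0,0,1],[0,0,0,0,0,0,1],[0,0,0,0,0,0,1]]])

```text
time: 1.82
tool_pos: [0.4648, -0.3619, 0.3038]
tcp_rot: [3.102, -0.495, -0.001]
wrist_force: [-0.1, 0.8, 0.9]
width: 0.999
grip_force: 0.0
```

```bash
python3 - <<'E'
from h import *
s=read_state();im,d=viewer.read_camera("wrist");np.savez("pics/w1.npz",im=im,d=d);cv2.imwrite("pics/w1.png",im)
print(s['tool_pos'],s['tcp_rot'])
P=cloud("wrist",d,s);X=P.reshape(-1,3);z=X[:,2];near=np.hypot(X[:,0]-.478,X[:,1]+.363)<.18
for a,b in((.006,.02),(.02,.045),(.045,.06),(.06,.08),(.08,.1),(.1,.115),(.115,.128),(.128,.14),(.14,.16)):
    k=near&(z>a)&(z<b)
    if k.sum()>10: print(a,k.sum(),cv2.minAreaRect(X[k][:,:2].astype(np.float32)*1000), X[k].min(0).round(3),X[k].max(0).round(3))
E
```

```text
[ 0.46484501 -0.36186583  0.30375331] [ 3.10222048e+00 -4.95435904e-01 -5.72432447e-04]
0.006 2958 ((522.7798461914062, -384.1222229003906), (174.95777893066406, 242.03836059570312), 85.858154296875) [ 0.401 -0.476  0.006] [ 0.642 -0.29   0.02 ]
0.02 3969 ((533.728515625, -399.2891845703125), (84.98311614990234, 223.12799072265625), 56.673946380615234) [ 0.434 -0.481  0.02 ] [ 0.636 -0.316  0.045]
0.045 1865 ((472.6775817871094, -358.548095703125), (89.08360290527344, 74.18981170654297), 72.83349609375) [ 0.424 -0.411  0.045] [ 0.52  -0.305  0.06 ]
0.06 194 ((487.8593444824219, -363.89788818359375), (45.430931091308594, 9.278990745544434), 69.88404083251953) [ 0.476 -0.386  0.06 ] [ 0.498 -0.341  0.08 ]
0.08 141 ((488.6253662109375, -363.71295166015625), (42.85993957519531, 4.609035491943359), 72.302978515625) [ 0.48  -0.383  0.08 ] [ 0.496 -0.343  0.1  ]
0.1 575 ((428.62652587890625, -343.8661804199219), (42.499755859375, 131.06507873535156), 71.67839050292969) [ 0.36  -0.383  0.1  ] [ 0.495 -0.309  0.115]
0.115 4026 ((428.40545654296875, -343.1268615722656), (42.5334358215332, 132.73031616210938), 70.86957550048828) [ 0.36  -0.383  0.115] [ 0.495 -0.31   0.128]
0.128 257 ((374.20819091796875, -328.3359069824219), (30.44765281677246, 19.87738609313965), 71.55609893798828) [ 0.361 -0.342  0.128] [ 0.383 -0.312  0.132]
```

View pics/w1.png

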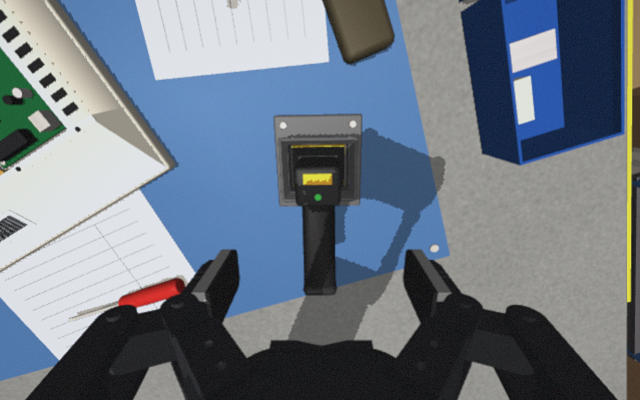

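The wrist picture shows the scanner in its cup at (318,170), handle towards the image bottom and well centred between the fingers. Its outline of 42.5 × 132.7 mm matches the given sizes. The scanner origin is at (0.473, -0.358), yaw -18.4°.

```bash
python3 -c "
from h import *
plan([.473,-.358,.151],down(-18.4),10)"
```

```text
[0.02, -0.02, 0.51, 0.0, 0.0, 0.0] 
[0.02, -0.02, 0.51, 0.0, 0.0, 0.01] 
[0.03, -0.02, 0.51, 0.0, 0.0, 0.0] 
[0.02, -0.02, 0.51, 0.0, 0.0, 0.01] 
[0.02, -0.02, 0.51, 0.0, 0.0, 0.0] 
[0.02, -0.03, 0.51, 0.0, 0.0, 0.0] 
[0.02, -0.02, 0.5, 0.0, 0.0, 0.01] 
[0.03, -0.02, 0.51, 0.0, 0.0, 0.0] 
[0.02, -0.02, 0.51, 0.0, 0.0, 0.01] 
[0.02, -0.02, 0.51, 0.0, 0.0, 0.0]
```

Call:
jog_arm(increments=[[[0.04,-0.04,0.51,0,0,0.02,1],[0.04,-0.04,0.51,0,0,0.02,1],[0.04,-0.04,0.51,0,0,0,1],[0.04,-0.04,0.51,0,0,0,1],[0.04,-0.04,0.51,0,0,0,1]]])

```text
time: 2.28
tool_pos: [0.4727, -0.358, 0.2269]
tcp_rot: [3.101, -0.502, 0.001]
wrist_force: [0.5, 0.6, -0.3]
width: 1.004
grip_force: 0.0
```

Call:
jog_arm(increments=[[[0.02,-0.02,0.51,0,0,0,1],[0,0,0.51,0,0,0,1],[0,0,0.51,0,0,0,1],[0,0,0.51,0,0,0,1],[0,0,0.51,0,0,0,1]]])

```text
time: 2.7
tool_pos: [0.4734, -0.3577, 0.1503]
tcp_rot: [3.101, -0.502, 0.0]
wrist_force: [0.0, -0.3, 0.8]
width: 1.0
grip_force: 0.0
```

Call:
jog_arm(increments=[[[0,0,0,0,0,0,1],[0,0,0,0,0,0,1],[0,0,0,0,0,0,1],[0,0,0,0,0,0,1],[0,0,0,0,0,0,1]]])

```text
time: 3.12
tool_pos: [0.4746, -0.3576, 0.1524]
tcp_rot: [3.1, -0.5, 0.003]
wrist_force: [0.6, -0.1, -0.5]
width: 1.004
grip_force: 0.0
```

Call:
jog_arm(increments=[[[0,0,0,0,0,0,-1],[0,0,0,0,0,0,-1],[0,0,0,0,0,0,-1],[0,0,0,0,0,0,-1],[0,0,0,0,0,0,-1]]], force=60)

```text
time: 3.53
tool_pos: [0.4743, -0.3572, 0.1514]
tcp_rot: [3.101, -0.5, 0.002]
wrist_force: [0.7, -1.2, 1.2]
width: 0.487
grip_force: 65.1
```

Call:
jog_arm(increments=[[[0,0,0,0,0,0,-1],[0,0,0,0,0,0,-1],[0,0,0,0,0,0,-1],[0,0,0,0,0,0,-1],[0,0,0,0,0,0,-1]]], force=60)

```text
time: 3.95
tool_pos: [0.4743, -0.3572, 0.1513]
tcp_rot: [3.101, -0.5, 0.002]
wrist_force: [0.3, -1.8, 4.1]
width: 0.486
grip_force: 65.3
```

Gripped: width 0.487 × 85 = 41 mm, as expected for the 42 mm barrel. Now lift and check, and refine the labels.

Call:
jog_arm(increments=[[[0,0,-0.3,0,0,0,-1],[0,0,-0.6,0,0,0,-1],[0,0,-0.6,0,0,0,-1],[0,0,-0.6,0,0,0,-1],[0,0,-0.6,0,0,0,-1]]])

```text
time: 4.37
tool_pos: [0.473, -0.3559, 0.2317]
tcp_rot: [-3.1, 0.5, 0.005]
wrist_force: [0.8, -0.2, -3.0]
width: 0.483
grip_force: 65.0
```

Call:
jog_arm(increments=[[[0,0,-0.8,0,0,0,-1],[0,0,-0.8,0,0,0,-1],[0,0,-0.8,0,0,0,-1],[0,0,0,0,0,0,-1],[0,0,0,0,0,0,-1]]])

```text
time: 4.78
tool_pos: [0.4741, -0.357, 0.305]
tcp_rot: [3.101, -0.5, 0.003]
wrist_force: [-0.4, -0.2, -2.5]
width: 0.487
grip_force: 65.2
```

```bash
python3 - <<'E'
from h import *
s=read_state();print(s['time'],s['tool_pos'],s['tcp_rot'],s['width'],s['grip_force'])
im,d=viewer.read_camera("wrist");np.savez("pics/w2.npz",im=im,d=d);cv2.imwrite("pics/w2.png",im)
R=Ro.from_rotvec(s['tcp_rot'])
X=cloud("wrist",d,s).reshape(-1,3);L=R.inv().apply(X-s['tool_pos'])
# handle top in the tool frame
k=(L[:,0]<-.025)&(L[:,0]>-.13)&(abs(L[:,1])<.03)&(L[:,2]>.0)&(L[:,2]<.09)
Q=L[k];print("handle",k.sum(),Q.min(0),Q.max(0))
if k.sum()>50:
    print("slope xz deg",np.degrees(np.arctan(np.polyfit(Q[:,0],Q[:,2],1)[0])),"yx",np.degrees(np.arctan(np.polyfit(Q[:,0],Q[:,1],1)[0])))
k=(abs(L[:,0])<.03)&(abs(L[:,1])<.03)&(L[:,2]>.015)&(L[:,2]<.16);Q=L[k]
print("barrel",len(Q),Q.min(0),Q.max(0),np.median(Q,0))
f=cv2.resize(im[60:400],(640,340))
# labels in the first scene/side pictures
for n,rois in(("scene",[(322,193,364,209),(338,212,372,237)]),("side",[(318,222,338,254),(278,225,300,262)])):
    g=np.load(f"pics/{n}0.npz");P=cloud(n,g['d'])
    G=cv2.cvtColor(g['im'],cv2.COLOR_BGR2GRAY)
    for i,(a,b,c,e) in enumerate(rois):
        roi=G[b:e,a:c];t,m=cv2.threshold(roi,0,255,cv2.THRESH_BINARY_INV+cv2.THRESH_OTSU)
        ys,xs=np.where(m>0);uv=np.c_[xs+a,ys+b];Z=P[uv[:,1],uv[:,0]]
        r=cv2.minAreaRect(Z[:,:2].astype(np.float32)*1000)
        print(n,i,t,"rect",r,"med z",np.nanmedian(Z[:,2]),"mean",np.nanmean(Z,0))
E
```

```text
4.7833 [ 0.47414735 -0.35695395  0.3050132 ] [ 3.10072825e+00 -4.99858286e-01  2.70588052e-03] 0.48709363268872463 65.21599531173706
handle 39 [-0.02965631 -0.00686555  0.03498639] [-0.0270834   0.00299433  0.03695073]
barrel 17364 [-0.02965631 -0.02999243  0.01500184] [0.02420195 0.02999452 0.13380923] [ 0.01304545 -0.00088121  0.03024311]
scene 0 159.0 rect ((528.3775024414062, 46.8286018371582), (57.14239501953125, 41.19308853149414), 52.30784606933594) med z 0.04203213016104557 mean [0.52180303 0.0450256  0.04230048]
scene 1 146.0 rect ((603.1166381835938, 96.20611572265625), (101.01482391357422, 103.59333801269531), 11.784424781799316) med z 0.04913871294725225 mean [0.59330391 0.08555711 0.0462608 ]
side 0 134.0 rect ((519.2106323242188, 46.94609451293945), (17.199811935424805, 55.32570266723633), 8.287728309631348) med z 0.04189340697920352 mean [0.5194301  0.04696125 0.04197901]
side 1 126.0 rect ((611.6979370117188, 84.9840087890625), (19.549463272094727, 53.897117614746094), 11.806668281555176) med z 0.050966684448024546 mean [0.61142552 0.08527829 0.05100193]
```

View pics/w2.png

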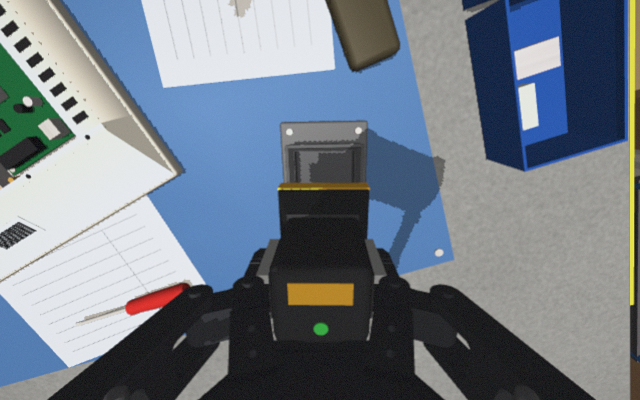

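The wrist picture shows the scanner held straight (cap at (320,300)) and the empty cup at (325,160). The labels agree between the two cameras: serial (0.5195, 0.047, 0.041), power (0.6115, 0.085, 0.051), yaw 11.6°.

```bash
python3 -c "
from h import *
R=down(11.6,20);t=np.array([.5195,.047,.040])-.236*R.as_matrix()[:,2];print(t)
plan(t,R,15)"
```

```text
[0.44043187 0.03076964 0.26176746]
[-0.34, -0.79, 0.09, 0.06, 0.22, -0.33] 
[-0.31, -0.81, 0.09, 0.05, 0.22, -0.33] 
[-0.29, -0.81, 0.09, 0.06, 0.21, -0.33] 
[-0.26, -0.83, 0.09, 0.06, 0.22, -0.33] 
[-0.24, -0.83, 0.08, 0.06, 0.22, -0.33] 
[-0.21, -0.84, 0.09, 0.05, 0.22, -0.32] 
[-0.18, -0.84, 0.09, 0.06, 0.22, -0.33] 
[-0.16, -0.85, 0.08, 0.06, 0.21, -0.33] 
[-0.12, -0.85, 0.09, 0.06, 0.22, -0.33] 
[-0.1, -0.86, 0.1, 0.05, 0.22, -0.33] 
[-0.08, -0.86, 0.09, 0.06, 0.22, -0.33] 
[-0.04, -0.86, 0.1, 0.06, 0.21, -0.33] 
[-0.02, -0.87, 0.1, 0.06, 0.22, -0.33] 
[0.01, -0.86, 0.11, 0.05, 0.22, -0.33] 
[0.04, -0.86, 0.12, 0.06, 0.22, -0.33]
```

Call:
jog_arm(increments=[[[-0.34,-0.79,0.09,0.06,0.22,-0.33,-1],[-0.31,-0.81,0.09,0.05,0.22,-0.33,-1],[-0.29,-0.81,0.09,0.06,0.21,-0.33,-1],[-0.26,-0.83,0.09,0.06,0.22,-0.33,-1],[-0.24,-0.83,0.08,0.06,0.22,-0.33,-1]]])

```text
time: 5.25
tool_pos: [0.4612, -0.2258, 0.2865]
tcp_rot: [-3.114, 0.227, -0.177]
wrist_force: [-0.9, 0.3, -2.0]
width: 0.484
grip_force: 65.1
```

Call:
jog_arm(increments=[[[-0.21,-0.84,0.09,0.05,0.22,-0.32,-1],[-0.18,-0.84,0.09,0.06,0.22,-0.33,-1],[-0.16,-0.85,0.08,0.06,0.21,-0.33,-1],[-0.12,-0.85,0.09,0.06,0.22,-0.33,-1],[-0.1,-0.86,0.1,0.05,0.22,-0.33,-1]]])

```text
time: 5.67
tool_pos: [0.45, -0.0972, 0.2726]
tcp_rot: [-3.096, -0.042, -0.357]
wrist_force: [1.1, 0.3, -1.4]
width: 0.484
grip_force: 65.1
```

Call:
jog_arm(increments=[[[-0.08,-0.86,0.09,0.06,0.22,-0.33,-1],[-0.04,-0.86,0.1,0.06,0.21,-0.33,-1],[-0.02,-0.87,0.1,0.06,0.22,-0.33,-1],[0.01,-0.86,0.11,0.05,0.22,-0.33,-1],[0.04,-0.86,0.12,0.06,0.22,-0.33,-1]]])

```text
time: 6.08
tool_pos: [0.4387, 0.0315, 0.2587]
tcp_rot: [-3.045, -0.312, -0.531]
wrist_force: [-0.0, 0.6, -2.0]
width: 0.484
grip_force: 65.1
```

Call:
jog_arm(increments=[[[0,0,0,0,0,0,-1],[0,0,0,0,0,0,-1],[0,0,0,0,0,0,-1],[0,0,0,0,0,0,-1],[0,0,0,0,0,0,-1]]])

```text
time: 6.5
tool_pos: [0.4412, 0.0294, 0.2618]
tcp_rot: [-3.046, -0.308, -0.537]
wrist_force: [0.2, -0.4, -1.1]
width: 0.482
grip_force: 64.9
```

```bash
python3 - <<'E'
from h import *
s=read_state();print(s['time'],s['tool_pos'],s['tcp_rot'],s['q'].round(2),s['joint_vel'].round(3))
R=Ro.from_rotvec(s['tcp_rot'])
for L in([.5195,.047,.04],[.6115,.085,.05]): print("label in tool, from window:",R.inv().apply(np.array(L)-s['tool_pos'])-[0,0,.139])
print(R.as_matrix().round(3))
im,d=viewer.read_camera("wrist");np.savez("pics/w3.npz",im=im,d=d);cv2.imwrite("pics/w3.png",im)
E
```

```text
6.5 [0.44117973 0.02943844 0.26176609] [-3.04581595 -0.30766383 -0.53742455] [-0.04 -0.35  2.3   0.11  0.85  1.27] [-0.003 -0.002 -0.005  0.002 -0.001  0.   ]
label in tool, from window: [-0.00045813 -0.00188307  0.09683663]
label in tool, from window: [ 0.09481115 -0.02072735  0.1208503 ]
[[ 0.921  0.2    0.335]
 [ 0.188 -0.98   0.067]
 [ 0.342  0.001 -0.94 ]]
```

View pics/w3.png

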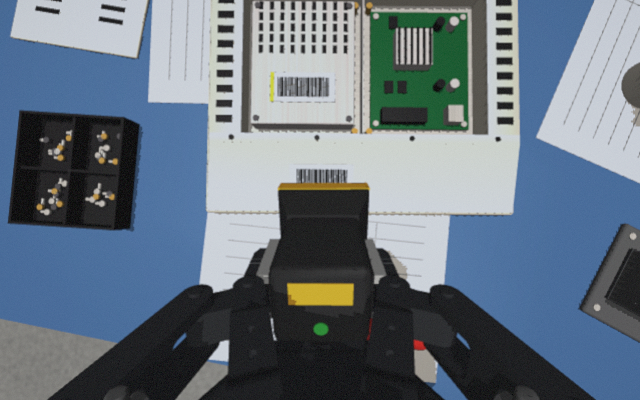

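The wrist picture shows the nose centred on the serial bars (bars at columns 297–347, nose at 278–369), square to the display. The power label is at (304,87). Hold for two seconds.

Call:
jog_arm(increments=[[[0,0,0,0,0,0,-1],[0,0,0,0,0,0,-1],[0,0,0,0,0,0,-1],[0,0,0,0,0,0,-1],[0,0,0,0,0,0,-1]]])

```text
time: 6.97
tool_pos: [0.4411, 0.0302, 0.2621]
tcp_rot: [-3.045, -0.31, -0.539]
wrist_force: [-0.9, 0.7, -2.6]
width: 0.489
grip_force: 64.9
```

Call:
jog_arm(increments=[[[0,0,0,0,0,0,-1],[0,0,0,0,0,0,-1],[0,0,0,0,0,0,-1],[0,0,0,0,0,0,-1],[0,0,0,0,0,0,-1]]])

```text
time: 7.38
tool_pos: [0.4411, 0.0304, 0.2621]
tcp_rot: [-3.045, -0.31, -0.539]
wrist_force: [0.2, 1.2, -1.5]
width: 0.483
grip_force: 64.9
```

Call:
jog_arm(increments=[[[0,0,0,0,0,0,-1],[0,0,0,0,0,0,-1],[0,0,0,0,0,0,-1],[0,0,0,0,0,0,-1],[0,0,0,0,0,0,-1]]])

```text
time: 7.8
tool_pos: [0.4411, 0.0303, 0.2621]
tcp_rot: [-3.045, -0.31, -0.539]
wrist_force: [0.3, 0.0, -2.1]
width: 0.485
grip_force: 64.9
```

Call:
jog_arm(increments=[[[0,0,0,0,0,0,-1],[0,0,0,0,0,0,-1],[0,0,0,0,0,0,-1],[0,0,0,0,0,0,-1],[0,0,0,0,0,0,-1]]])

```text
time: 8.22
tool_pos: [0.4411, 0.0303, 0.2621]
tcp_rot: [-3.045, -0.31, -0.539]
wrist_force: [1.0, -0.5, -1.8]
width: 0.483
grip_force: 64.9
```

Call:
jog_arm(increments=[[[0,0,0,0,0,0,-1],[0,0,0,0,0,0,-1],[0,0,0,0,0,0,-1],[0,0,0,0,0,0,-1],[0,0,0,0,0,0,-1]]])

```text
time: 8.63
tool_pos: [0.4411, 0.0303, 0.2621]
tcp_rot: [-3.045, -0.31, -0.539]
wrist_force: [-0.2, -0.0, -2.1]
width: 0.483
grip_force: 64.9
```

```bash
python3 - <<'E'
from h import *
s=read_state();print(s['time'],s['tool_pos'],s['tcp_rot'])
print(onplane("wrist",[[304,87],[275,87],[335,87]],.048,s), "serial bars top",onplane("wrist",[[297,170],[347,170]],.043,s))
P=cloud("wrist",np.load("pics/w3.npz")['d'],s);print(P[87,304],P[45,304])
R=down(11.6,0);t=np.array([.6115,.085,.049+.239]);print(t);plan(t,R,10)
E
```

```text
8.6333 [0.44107471 0.03031092 0.26207312] [-3.04494906 -0.3100471  -0.53878556]
[[0.6149021  0.08602573 0.048     ]
 [0.60852238 0.11702755 0.048     ]
 [0.62172052 0.05287222 0.048     ]] serial bars top [[0.52484517 0.07551091 0.043     ]
 [0.53587992 0.0217279  0.043     ]]
[0.61280028 0.08528332 0.05320546] [0.6597158  0.09520492 0.04975107]
[0.6115 0.085  0.288 ]
[0.59, -0.06, 0.12, 0.0, -0.33, 0.0] 
[0.59, -0.07, 0.1, 0.0, -0.34, 0.0] 
[0.59, -0.06, 0.08, 0.0, -0.33, 0.0] 
[0.6, -0.07, 0.07, 0.01, -0.34, 0.0] 
[0.6, -0.06, 0.03, -0.0, -0.33, 0.0] 
[0.6, -0.06, 0.02, -0.0, -0.34, 0.0] 
[0.6, -0.07, -0.0, -0.0, -0.33, 0.0] 
[0.59, -0.06, -0.02, 0.0, -0.33, 0.0] 
[0.6, -0.07, -0.05, 0.0, -0.34, 0.0] 
[0.6, -0.06, -0.06, 0.0, -0.33, 0.0]
```

Call:
jog_arm(increments=[[[0.6,-0.06,0.12,0,-0.33,0,-1],[0.6,-0.07,0.1,0,-0.34,0,-1],[0.6,-0.06,0.08,0,-0.33,0,-1],[0.6,-0.07,0.06,0,-0.34,0,-1],[0.6,-0.06,0.04,0,-0.33,0,-1]]])

```text
time: 9.05
tool_pos: [0.5282, 0.0582, 0.2756]
tcp_rot: [-3.098, -0.315, -0.27]
wrist_force: [0.5, 0.5, -1.9]
width: 0.486
grip_force: 65.1
```

Call:
jog_arm(increments=[[[0.6,-0.06,0.02,0,-0.34,0,-1],[0.6,-0.07,0,0,-0.33,0,-1],[0.6,-0.06,-0.02,0,-0.33,0,-1],[0.6,-0.07,-0.05,0,-0.34,0,-1],[0.6,-0.06,-0.06,0,-0.33,0,-1]]])

```text
time: 9.47
tool_pos: [0.6139, 0.0857, 0.2881]
tcp_rot: [3.124, 0.318, -0.001]
wrist_force: [0.0, 0.2, -1.2]
width: 0.488
grip_force: 65.0
```

Call:
jog_arm(increments=[[[0,0,0,0,0,0,-1],[0,0,0,0,0,0,-1],[0,0,0,0,0,0,-1],[0,0,0,0,0,0,-1],[0,0,0,0,0,0,-1]]])

```text
time: 9.88
tool_pos: [0.6118, 0.085, 0.2881]
tcp_rot: [3.124, 0.317, 0.0]
wrist_force: [0.1, 0.1, -1.2]
width: 0.484
grip_force: 65.1
```

```bash
python3 - <<'E'
from h import *
s=read_state();R=Ro.from_rotvec(s['tcp_rot']);print(s['time'],s['tool_pos'],R.as_matrix().round(3))
print(R.inv().apply(np.array([.613,.0855,.049])-s['tool_pos'])-[0,0,.139])
im,d=viewer.read_camera("side");np.savez("pics/s4.npz",im=im,d=d)
w,_=viewer.read_camera("wrist");o=np.hstack([cv2.resize(im[60:360,160:480],(384,360)),cv2.resize(w[50:350,160:480],(384,360))]);cv2.imwrite("pics/c4.png",o)
E
```

```text
9.8833 [0.61178726 0.08496019 0.28809048] [[ 0.98   0.201  0.   ]
 [ 0.201 -0.98  -0.001]
 [ 0.     0.001 -1.   ]]
[ 0.00126781 -0.00061557  0.10009002]
```

View pics/c4.png

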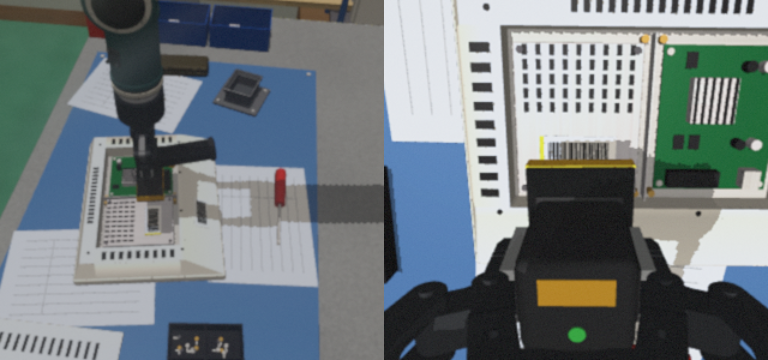

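Side and wrist pictures show the scanner upright over the power label, bars centred on the nose (about (578,150) in the right half). Hold, then plan the return.

Call:
jog_arm(increments=[[[0,0,0,0,0,0,-1],[0,0,0,0,0,0,-1],[0,0,0,0,0,0,-1],[0,0,0,0,0,0,-1],[0,0,0,0,0,0,-1]]])

```text
time: 10.4
tool_pos: [0.6127, 0.0852, 0.2882]
tcp_rot: [3.124, 0.318, 0.001]
wrist_force: [-0.1, -0.7, -2.2]
width: 0.485
grip_force: 65.1
```

Call:
jog_arm(increments=[[[0,0,0,0,0,0,-1],[0,0,0,0,0,0,-1],[0,0,0,0,0,0,-1],[0,0,0,0,0,0,-1],[0,0,0,0,0,0,-1]]])

```text
time: 10.82
tool_pos: [0.6127, 0.0852, 0.2881]
tcp_rot: [3.124, 0.318, 0.001]
wrist_force: [-0.6, 0.3, -1.4]
width: 0.483
grip_force: 65.1
```

Call:
jog_arm(increments=[[[0,0,0,0,0,0,-1],[0,0,0,0,0,0,-1],[0,0,0,0,0,0,-1],[0,0,0,0,0,0,-1],[0,0,0,0,0,0,-1]]])

```text
time: 11.23
tool_pos: [0.6127, 0.0852, 0.2882]
tcp_rot: [3.124, 0.318, 0.001]
wrist_force: [0.2, -0.2, -1.9]
width: 0.485
grip_force: 65.1
```

Call:
jog_arm(increments=[[[0,0,0,0,0,0,-1],[0,0,0,0,0,0,-1],[0,0,0,0,0,0,-1],[0,0,0,0,0,0,-1],[0,0,0,0,0,0,-1]]])

```text
time: 11.65
tool_pos: [0.6127, 0.0852, 0.2881]
tcp_rot: [3.124, 0.318, 0.001]
wrist_force: [-0.5, 0.2, -1.4]
width: 0.486
grip_force: 65.1
```

Call:
jog_arm(increments=[[[0,0,0,0,0,0,-1],[0,0,0,0,0,0,-1],[0,0,0,0,0,0,-1],[0,0,0,0,0,0,-1],[0,0,0,0,0,0,-1]]])

```text
time: 12.07
tool_pos: [0.6127, 0.0852, 0.2882]
tcp_rot: [3.124, 0.318, 0.001]
wrist_force: [0.3, 0.2, -2.1]
width: 0.482
grip_force: 65.1
```

```bash
python3 -c "
from h import *
print(read_state()['time']);plan([.4743,-.3572,.28],down(-18.3),20)"
```

```text
12.0667
[-0.37, 0.68, 0.01, 0.0, -0.0, 0.25] 
[-0.36, 0.68, 0.02, 0.0, -0.0, 0.25] 
[-0.34, 0.7, 0.01, 0.0, -0.0, 0.25] 
[-0.32, 0.7, 0.02, 0.0, -0.0, 0.25] 
[-0.3, 0.71, 0.01, 0.0, -0.0, 0.25] 
[-0.28, 0.72, 0.02, 0.0, -0.0, 0.25] 
[-0.27, 0.73, 0.01, 0.0, -0.0, 0.24] 
[-0.24, 0.73, 0.02, 0.0, -0.0, 0.25] 
[-0.23, 0.74, 0.01, 0.01, -0.0, 0.25] 
[-0.21, 0.74, 0.01, -0.0, -0.0, 0.25] 
[-0.19, 0.75, 0.02, -0.0, -0.0, 0.25] 
[-0.16, 0.75, 0.01, -0.0, -0.0, 0.25] 
[-0.15, 0.76, 0.01, -0.0, -0.0, 0.25] 
[-0.13, 0.76, 0.02, -0.0, -0.0, 0.25] 
[-0.11, 0.77, 0.01, -0.0, -0.0, 0.25] 
[-0.09, 0.77, 0.02, -0.0, -0.01, 0.25] 
[-0.06, 0.77, 0.01, -0.0, 0.0, 0.25] 
[-0.05, 0.77, 0.01, 0.0, 0.0, 0.25] 
[-0.03, 0.77, 0.02, 0.0, 0.0, 0.25] 
[-0.01, 0.77, 0.01, 0.0, 0.0, 0.25]
```

Call:
jog_arm(increments=[[[-0.37,0.68,0.01,0,0,0.25,-1],[-0.36,0.68,0.02,0,0,0.25,-1],[-0.34,0.7,0.01,0,0,0.25,-1],[-0.32,0.7,0.02,0,0,0.25,-1],[-0.3,0.71,0.01,0,0,0.25,-1]]])

```text
time: 12.48
tool_pos: [0.5777, -0.0262, 0.2862]
tcp_rot: [3.138, 0.111, 0.001]
wrist_force: [0.4, 0.0, -2.1]
width: 0.485
grip_force: 65.0
```

Call:
jog_arm(increments=[[[-0.28,0.72,0.02,0,0,0.25,-1],[-0.27,0.73,0.01,0,0,0.24,-1],[-0.24,0.73,0.02,0,0,0.25,-1],[-0.23,0.74,0.01,0,0,0.25,-1],[-0.21,0.74,0.01,0,0,0.25,-1]]])

```text
time: 12.9
tool_pos: [0.543, -0.137, 0.2843]
tcp_rot: [3.139, -0.093, 0.001]
wrist_force: [0.3, -0.3, -1.9]
width: 0.48
grip_force: 65.1
```

Call:
jog_arm(increments=[[[-0.19,0.75,0.02,0,0,0.25,-1],[-0.16,0.75,0.01,0,0,0.25,-1],[-0.15,0.76,0.01,0,0,0.25,-1],[-0.13,0.76,0.02,0,0,0.25,-1],[-0.11,0.77,0.01,0,0,0.25,-1]]])

```text
time: 13.32
tool_pos: [0.5084, -0.2476, 0.2824]
tcp_rot: [3.126, -0.298, 0.002]
wrist_force: [-0.4, -0.3, -2.2]
width: 0.487
grip_force: 65.1
```

Call:
jog_arm(increments=[[[-0.09,0.77,0.02,0,0,0.25,-1],[-0.06,0.77,0.01,0,0,0.25,-1],[-0.05,0.77,0.01,0,0,0.25,-1],[-0.03,0.77,0.02,0,0,0.25,-1],[-0.01,0.77,0.01,0,0,0.25,-1]]])

```text
time: 13.73
tool_pos: [0.4738, -0.3582, 0.2804]
tcp_rot: [3.1, -0.502, 0.002]
wrist_force: [0.9, -0.0, -1.7]
width: 0.487
grip_force: 65.1
```

Call:
jog_arm(increments=[[[0,0,0,0,0,0,-1],[0,0,0,0,0,0,-1],[0,0,0,0,0,0,-1],[0,0,0,0,0,0,-1],[0,0,0,0,0,0,-1]]])

```text
time: 14.15
tool_pos: [0.4745, -0.3562, 0.2803]
tcp_rot: [3.101, -0.498, 0.001]
wrist_force: [-0.3, 0.1, -1.9]
width: 0.485
grip_force: 65.1
```

Call:
jog_arm(increments=[[[0,0,0,0,0,0,-1],[0,0,0,0,0,0,-1],[0,0,0,0,0,0,-1],[0,0,0,0,0,0,-1],[0,0,0,0,0,0,-1]]])

```text
time: 14.57
tool_pos: [0.4743, -0.3569, 0.2803]
tcp_rot: [3.1, -0.5, 0.001]
wrist_force: [0.6, -1.1, -1.8]
width: 0.485
grip_force: 65.1
```

```bash
python3 - <<'E'
from h import *
s=read_state();print(s['tool_pos'],s['tcp_rot']);plan([.4743,-.3572,.20],down(-18.3),5)
im,d=viewer.read_camera("wrist");np.savez("pics/w5.npz",im=im,d=d)
X=cloud("wrist",d,s).reshape(-1,3);L=Ro.from_rotvec(s['tcp_rot']).inv().apply(X-s['tool_pos'])
k=(abs(L[:,0])<.03)&(abs(L[:,1])<.03)&(L[:,2]>.015)&(L[:,2]<.16);Q=L[k];print("barrel",Q.min(0),Q.max(0),np.median(Q,0))
g=np.load("pics/w2.npz");print("gripped-scanner picture change:",np.abs(g['im'][190:340,280:368].astype(int)-im[190:340,280:368]).mean())
E
```

```text
[ 0.47432433 -0.35692879  0.28030132] [ 3.10035538e+00 -4.99606745e-01  1.34277607e-03]
[-0.0, 0.0, 0.54, 0.0, -0.0, -0.0] 
[-0.0, 0.0, 0.53, 0.0, -0.0, -0.0] 
[-0.0, 0.0, 0.54, 0.01, -0.01, -0.0] 
[-0.0, 0.01, 0.53, -0.0, 0.0, -0.0] 
[0.0, -0.0, 0.54, 0.0, 0.0, -0.0] 
barrel [-0.0299797  -0.02998287  0.01501336] [0.02407643 0.0299969  0.13469875] [ 0.01303217 -0.00087649  0.03031361]
gripped-scanner picture change: 3.320530303030303
```

Grip unchanged and back over the cup. Lower.

Call:
jog_arm(increments=[[[0,0,0.5,0,0,0,-1],[0,0,0.5,0,0,0,-1],[0,0,0.5,0,0,0,-1],[0,0,0.5,0,0,0,-1],[0,0,0.4,0,0,0,-1]]])

```text
time: 15.03
tool_pos: [0.474, -0.357, 0.207]
tcp_rot: [3.101, -0.5, -0.0]
wrist_force: [-0.2, 0.4, -2.0]
width: 0.488
grip_force: 65.2
```

Call:
jog_arm(increments=[[[0,0,0.3,0,0,0,-1],[0,0,0.3,0,0,0,-1],[0,0,0.3,0,0,0,-1],[0,0,0.2,0,0,0,-1],[0,0,0.2,0,0,0,-1]]])

```text
time: 15.45
tool_pos: [0.4744, -0.3574, 0.1689]
tcp_rot: [3.1, -0.5, 0.002]
wrist_force: [0.0, 0.2, -1.4]
width: 0.485
grip_force: 65.2
```

Call:
jog_arm(increments=[[[0,0,0,0,0,0,-1],[0,0,0,0,0,0,-1],[0,0,0,0,0,0,-1],[0,0,0,0,0,0,-1],[0,0,0,0,0,0,-1]]])

```text
time: 15.87
tool_pos: [0.4746, -0.3575, 0.17]
tcp_rot: [3.1, -0.5, 0.003]
wrist_force: [0.9, -0.3, -3.0]
width: 0.487
grip_force: 65.1
```

No contact. The seated height is about 0.1513, so lower 18 mm slowly.

Call:
jog_arm(increments=[[[0,0,0.12,0,0,0,-1],[0,0,0.12,0,0,0,-1],[0,0,0.12,0,0,0,-1],[0,0,0.12,0,0,0,-1],[0,0,0.1,0,0,0,-1]]])

```text
time: 16.28
tool_pos: [0.4741, -0.3571, 0.1512]
tcp_rot: [3.101, -0.5, 0.0]
wrist_force: [-2.8, -2.9, 9.4]
width: 0.482
grip_force: 65.1
```

Call:
jog_arm(increments=[[[0,0,0,0,0,0,-1],[0,0,0,0,0,0,-1],[0,0,0,0,0,0,-1],[0,0,0,0,0,0,-1],[0,0,0,0,0,0,-1]]])

```text
time: 16.7
tool_pos: [0.4743, -0.3572, 0.1519]
tcp_rot: [3.1, -0.5, 0.001]
wrist_force: [-0.6, 0.3, -2.1]
width: 0.484
grip_force: 61.7
```

Touched the floor (9 N upward), at the seated height. Release and rise.

Call:
jog_arm(increments=[[[0,0,0,0,0,0,0.2],[0,0,0,0,0,0,0.6],[0,0,0,0,0,0,1],[0,0,0,0,0,0,1],[0,0,0,0,0,0,1]]])

```text
time: 17.12
tool_pos: [0.4744, -0.3574, 0.1521]
tcp_rot: [3.1, -0.5, 0.002]
wrist_force: [-0.1, 0.6, -0.4]
width: 0.999
grip_force: 0.0
```

Call:
jog_arm(increments=[[[0,0,0,0,0,0,1],[0,0,0,0,0,0,1],[0,0,0,0,0,0,1],[0,0,0,0,0,0,1],[0,0,0,0,0,0,1]]])

```text
time: 17.53
tool_pos: [0.4743, -0.3572, 0.1518]
tcp_rot: [3.1, -0.5, 0.001]
wrist_force: [1.2, -0.7, 0.0]
width: 0.999
grip_force: 0.0
```

Call:
jog_arm(increments=[[[0,0,-0.3,0,0,0,1],[0,0,-0.5,0,0,0,1],[0,0,-0.5,0,0,0,1],[0,0,-0.5,0,0,0,1],[0,0,-0.6,0,0,0,1]]])

```text
time: 17.95
tool_pos: [0.474, -0.357, 0.2246]
tcp_rot: [3.101, -0.5, 0.0]
wrist_force: [0.2, -0.1, 0.1]
width: 0.999
grip_force: 0.0
```

Call:
jog_arm(increments=[[[0,0,-0.6,0,0,0,1],[0,0,-0.8,0,0,0,1],[0,0,-0.8,0,0,0,1],[0,0,-0.5,0,0,0,1],[0,0,0,0,0,0,1]]])

```text
time: 18.37
tool_pos: [0.4758, -0.3584, 0.3106]
tcp_rot: [3.096, -0.499, 0.013]
wrist_force: [0.0, -0.2, 1.6]
width: 1.005
grip_force: 0.0
```

Call:
jog_arm(increments=[[[0,0,0,0,0,0,1],[0,0,0,0,0,0,1],[0,0,0,0,0,0,1],[0,0,0,0,0,0,1],[0,0,0,0,0,0,1]]])

```text
time: 18.78
tool_pos: [0.4738, -0.3567, 0.3033]
tcp_rot: [-3.101, 0.5, 0.002]
wrist_force: [0.3, 0.1, -0.1]
width: 0.994
grip_force: 0.0
```

```bash
python3 - <<'E'
from h import *
s=read_state();im,d=viewer.read_camera("wrist");cv2.imwrite("pics/w6.png",im);print(s['tool_pos'])
X=cloud("wrist",d,s).reshape(-1,3);z=X[:,2];near=np.hypot(X[:,0]-.478,X[:,1]+.363)<.18
for a,b in((.045,.06),(.1,.115),(.115,.128),(.128,.14)):
    k=near&(z>a)&(z<b)
    if k.sum()>10: print(a,k.sum(),cv2.minAreaRect(X[k][:,:2].astype(np.float32)*1000),X[k].max(0).round(4))
E
```

```text
[ 0.47375613 -0.35667011  0.30333288]
0.045 1852 ((472.16217041015625, -358.401123046875), (89.14346313476562, 75.40392303466797), 72.6286849975586) [ 0.5203 -0.3061  0.0599]
0.1 551 ((429.8529052734375, -341.951416015625), (42.68171691894531, 130.0336456298828), 71.86119079589844) [ 0.4968 -0.3047  0.115 ]
0.115 4010 ((429.55145263671875, -341.7785949707031), (42.93601989746094, 130.64950561523438), 71.68009948730469) [ 0.4967 -0.3054  0.128 ]
0.128 250 ((374.4798278808594, -322.922607421875), (30.618831634521484, 17.90180206298828), 73.77522277832031) [ 0.3835 -0.3069  0.1316]
```

View pics/w6.png

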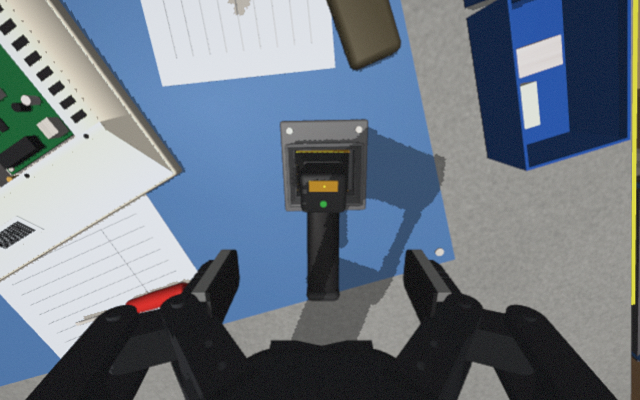

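The picture shows the scanner nose down in its cup at (324,180), upright at the same height and yaw as at the start, with the gripper clear of it. Handing in.

```bash
python3 -c "
from h import *
print(bot.finish_job())"
```

```text
the job is handed in; nothing more can be done
None
```

I aimed the scanner at the serial label and then at the power module's label, holding each for over 2 s, and put it back nose down in its holder, released; the job was handed in at about 19 s with no verdict shown.

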